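# Raise and hold the bench camera on its telescoping mast

## Task

Get the small bench camera ready for an overview picture: first turn the camera on its mast until its lens points squarely at the upright sight fin of its stand, then press the round release button on the stand so that the mast springs free. Then take the camera and pull it straight up, past the mast's first stop to its second and last stop, lens still towards the fin, and finish while holding it there with the gripper, because the mast slides back if let go. Leave everything else on the bench where it is.

Things in the scene. Friction and masses are not known exactly. Their poses are not given: they have to be found in the camera images.
- stand: grey stand fixed to the bench: foot plate 110 x 216 x 12 mm. Origin at the centre of its underside on the bench, which is also the mast's vertical axis. Its z is up, its +y runs from the mast to the button column, its -y to the sight fin. The guide tube (37 mm across at its collar) rises to 92 mm on the axis. The button column (36 x 32 mm, its axis 85 mm from the mast on +y) rises to 90 mm; a bar at 62 to 78 mm height joins it to the tube
- mark_top (a point): top of the sight fin (the mark): an upright plain metal blade 5 mm thick standing on the foot plate, centred 81 mm from the mast axis on the stand's -y, top 72 mm above the bench
- button_top (a point): centre of the top face of the round release button (24 mm across) on the button column, 97.5 mm above the bench when not pressed. Pressed straight down
- release (a joint): how far the release button is pressed, 0 to 0.008 m; it springs back when let go. It takes about 1.6 N to start, 5 N fully down; fully down (anything over about 0.0055) it draws back the bolt that locks the mast. The mast then springs up about 10 to 20 mm by itself and stays free after the button is let go
- camera: small bench camera on the mast: white box 40 mm wide (its x, with ribbed sides: the faces to grip), 56 mm long (its y), 38 mm high, with a black round lens snout at its -y end reaching to 45 mm from the axis. Origin on the mast axis at the box's underside, 100 mm above the bench with the mast down; z is up, the lens looks along its -y. 70 g
- camera_center (a point): centre of the camera's box, on the mast axis, half-way up the box: 119 mm above the bench with the mast down, about 105 mm more at the second stop
- lens_front (a point): centre of the lens's front face, 45 mm from the mast axis
- swivel (a joint): turn of the camera about the mast axis, rad, positive anticlockwise seen from above; 0 when the lens points exactly at the sight fin. Limits -1.7 and 1.0. Stiff (about 0.06 N m) so it stays where it is left; it also turns while the mast is down and locked
- inner_rod (a joint): how far the thin inner rod is drawn out, 0 to 0.055 m (0.055 is the first stop). Locked at 0 until the button has been pressed. Light spring: about 1 to 2 N at the first stop, pulling back
- outer_section (a joint): how far the thicker outer section is drawn out of the guide tube, 0 to 0.050 m (0.050 with the inner rod at its stop is the second and last stop). After the first stop the pull rises to about 5 N and reaches about 8 N just before the second stop; let go, it slides back
- test_plate: bystander, to be left alone: single flat white test plate, 67 x 52 mm, 5 high; origin at the centre of its underside
- dropper_a: bystander, to be left alone: small white dropper bottle with a pointed blue cap, 27 mm across, 66 high; origin at the centre of its underside
- tweezers: bystander, to be left alone: steel tweezers lying flat, 118 mm long, 9 high; origin at the centre of its underside
- wash_bottle: bystander, to be left alone: larger white bottle with a green cap, 54 mm across, 118 high; origin at the centre of its underside
- marker_black: bystander, to be left alone: white marker pen with a dark cap lying flat, 139 mm long, 15 high; origin at the centre of its underside

How it is judged:
On the way, in this order (a step that is already met when the one before it is completed fails the run):
1. with the mast still down, the camera's lens is turned to face the sight fin (within 10 degrees) (value of joint swivel between -0.17 and 0.17 rad and value of joint inner_rod below 0.004 m), for 0.2 s.
2. the release button has been pressed and the mast has sprung free (inner rod out by more than 6 mm) (value of joint inner_rod above 0.006 m), for 0.1 s.
3. the camera has been drawn up to the first stop (inner rod out by more than 49 mm) (value of joint inner_rod above 0.049 m), for 0.1 s.
At the end, for the whole second after the job is handed in: the gripper holds the camera still (fingers press on it) with both mast sections drawn out to within 6 mm of their stops, so the camera is more than 210 mm above the bench, and the lens faces the sight fin within 10 degrees (value of joint inner_rod above 0.049 m and value of joint outer_section above 0.044 m and value of joint swivel between -0.17 and 0.17 rad and contact force between the fingers and camera above 1.5 N and height (world z) of camera_center above 0.21 m and linear speed of camera below 0.02 m/s); the arm keeps its last pose, push and grip.
It fails at once if a bystander on the bench is shifted by more than 20 mm (distance of any of test_plate, dropper_a, tweezers, wash_bottle, marker_black from where it was at the start of the episode above 0.02 m).
It also fails if it takes over 48 s, if anything falls off the work surface, if the arm or the gripper's body presses on something with over 40 N, if the wrist force passes 120 N, or if a joint passes its speed limit or range.

## Robot

A 6-joint arm with a two-finger parallel gripper is mounted at the origin on a cart in front of the work surface, level with it; the furniture and walls round the work are solid. World frame = base frame: x ahead of the robot, y to its left, z up, the work surface at z = 0. Lengths are in m, angles in rad, forces in N, time in s.
With the tool pointing down it reaches from about 0.35 to 0.975 m from the base axis. Payload 4.9 kg.
Tool frame: the origin (TCP) lies midway between the tips of the shut fingers; the grasp point (between the pads) lies 19 mm behind it; y points along the fingers, z is the direction in which the jaws open and shut, and the axes are right-handed (so a half turn about y gives the same grasp; the last joint's range is limited). The gripper opens to 85 mm and grips with 20 to 120 N. Pads are 22 mm wide; open, the fingers measure 114 mm over their backs; the gripper's body (76 mm by 85 mm) begins 54 mm behind the grasp point. The pads swing forward as they close: fully open they stand 13 mm farther back than shut.
Start: joints at [1.018, 0.053, 1.613, -0, 1.476, -0.119], TCP at [0.263, 0.567, 0.231] pointing down, gripper open.
Joint ranges: [-3.01, 3.01], [-1.01, 2.22], [0.06, 2.58], [-1.02, 4.17], [0.09, 2.62], [-3.14, 3.14]. Speed limits (rad/s): [2.57, 2.57, 3.14, 3.14, 3.14, 3.14].

## Interface

Orientations are given as a unit quaternion [w, x, y, z].
In Python, from plant import * gives the robot as it stands.
- The arm moves only by the shell command python3 -m crank 'ROWS'. ROWS is JSON, a list that holds one entry, the list of rows, each a list of 5 numbers: the gripper command: -1 is shut, 1 is fully open, values between are in proportion, then the shift along the tool's x, y, z in cm, then the turn about the tool's y in degrees. In form: [[[jaw, dx, dy, dz, twist], ...]]. A call has 1 to 8 rows; each row shifts and turns the commanded pose from where the row before left it, along the tool's axes as they then stand; what a row does not reach is not made up. A row lasts 1/8 s, in which the tool goes at most 62.5 mm and 10.7 degrees, less where a joint would pass 70% of its speed; a pose out of reach is approached as far as the arm can. A call with a gripper value outside its range is refused whole. The fingers move at their own pace and stop on an object; the grip force is fixed at half the most. Time passes only in rows, so rows that do not move let the fingers close. It gives the time, the measured TCP pose, the force and the opening at its end, in the units of the state.
- state(): the state, without advancing time (a new reading comes with each control period).
- grab_frame(name): name is "scene" or "top" or "wrist"; returns a dict with "frame" (400x640x3 uint8, red, green, blue), "fx", "fy", "cx", "cy" (pixels), "pose" (4x4, takes a point from camera to world coordinates). Camera axes: x right, y up, looking along -z (the intrinsics and any distortion apply to the point x, -y, -z); pixel columns grow to the right and rows downward; lengths in m; the calibration is good to about 2 mm. A picture is of the moment at which its call begins. There is no depth.
- job_done(): hands the job in, once; it reports no verdict.
The state is a dict: "time": time; "joint_pos": joint angles; "joint_vel": joint speeds; "joint_efforts": joint torques, N m; "tool_pos": TCP position; "tool_rot": TCP orientation; "contact_force": force on the tool from outside, world axes, zero at the start; "ft_torque": the same for the moment, N m; "gripper_width": opening from 0.0 (shut) to 1.0 (fully open).
Only numpy, scipy, OpenCV 4.12 (cv2) and the standard library are available. Lean on these libraries where they do the work, as an engineer would, in place of code of your own. Each camera call takes 0.05 s, during which the arm holds its last target.

## Working session

There is one attempt and no reset: what is moved stays moved. The work goes in short steps, Python scripts to look and compute and a shell command to move; the robot and the scene stay as the last step left them, time stands still between calls to the robot, and variables do not carry over. Pictures are saved under pics/ and viewed, and the job is handed in when it is done.

```bash
mkdir -p pics; ls; python3 - <<'E'
from plant import *
import cv2
s=state();print(s)
for n in ["scene","top","wrist"]:
    f=grab_frame(n);cv2.imwrite(f"pics/{n}0.png",f["frame"][:,:,::-1]);print(n,f["fx"],f["fy"],f["cx"],f["cy"],f["pose"], [k for k in f])
E
```

```text
pics
{'time': 0.0, 'joint_pos': array([ 1.01796813e+00,  5.33920298e-02,  1.61426740e+00, -8.59906423e-06,
        1.47599948e+00, -1.18958029e-01]), 'joint_vel': array([ 0.00036607, -0.00097795, -0.00034976, -0.00104197, -0.00011771,
       -0.00072691]), 'joint_efforts': array([ 8.88359336e-04, -3.93710303e+01, -3.70160866e+01, -1.35080331e-04,
        7.36505346e-03,  8.14101895e-06]), 'tool_pos': array([0.2623953 , 0.56657662, 0.2300571 ]), 'tool_rot': array([-0.6898424 ,  0.69122381, -0.15243351,  0.15195764]), 'contact_force': array([-0.14197757,  0.48344542,  0.1988198 ]), 'ft_torque': array([0.0168164 , 0.03468582, 0.01026473]), 'gripper_width': 0.9991247132642853}
scene 369.2845805671265 369.2845805671265 317.23359402492895 204.6988674244534 [[-0.70768801  0.30165839 -0.63888958 -0.01568044]
 [-0.70617068 -0.27336566  0.65314178  0.6490519 ]
 [ 0.02237522  0.9133857   0.40647991  0.4363461 ]
 [ 0.          0.          0.          1.        ]] ['frame', 'fx', 'fy', 'cx', 'cy', 'pose']
top 417.4516385981094 417.4516385981094 324.07191355510884 198.21634261620997 [[ 0.0698382   0.97728799 -0.20007703  0.3333006 ]
 [-0.99754985  0.0692455  -0.00996763  0.08084701]
 [ 0.00411319  0.20028293  0.97972947  1.1537003 ]
 [ 0.          0.          0.          1.        ]] ['frame', 'fx', 'fy', 'cx', 'cy', 'pose']
wrist 334.82099676295877 334.82099676295877 318.61718828693523 199.315714979111 [[ 0.42142189 -0.87546717 -0.23656039  0.20157971]
 [ 0.90686384  0.40647002  0.11126592  0.59473942]
 [-0.00125495 -0.26141795  0.96522489  0.37302129]
 [ 0.          0.          0.          1.        ]] ['frame', 'fx', 'fy', 'cx', 'cy', 'pose']
```

View pics/scene0.png

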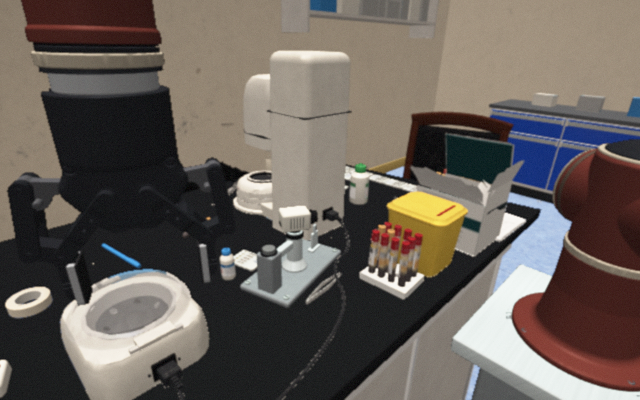

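View pics/top0.png

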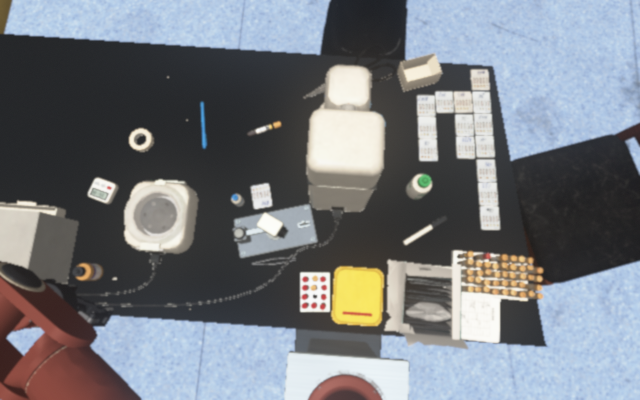

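View pics/wrist0.png

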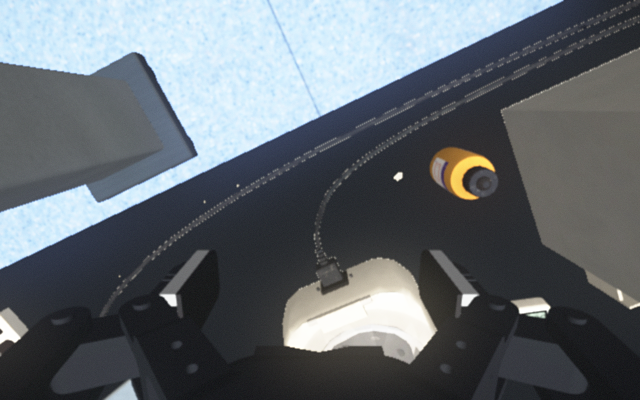

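The top view shows the stand's foot at about (275,231), with the button column at (240,234), the white camera at (271,224) and the fin near (303,224). A large white instrument stands close to the fin end. I'll zoom in.

```bash
cat > h.py <<'E'
import numpy as np, cv2
from plant import *
def proj(f,P):
    T=np.linalg.inv(f["pose"]);p=T[:3,:3]@np.array(P,float)+T[:3,3]
    return np.array([f["cx"]+f["fx"]*p[0]/-p[2], f["cy"]+f["fy"]*(-p[1])/-p[2]])
def unproj(f,u,v,z):
    d=f["pose"][:3,:3]@np.array([(u-f["cx"])/f["fx"],-(v-f["cy"])/f["fy"],-1]);o=f["pose"][:3,3]
    return o+d*(z-o[2])/d[2]
def crop(f,x0,y0,x1,y1,k,name,pts=[]):
    im=f["frame"][:,:,::-1].copy()[y0:y1,x0:x1]
    im=cv2.resize(im,None,fx=k,fy=k,interpolation=cv2.INTER_CUBIC)
    for P in pts:
        u=proj(f,P);c=((u-[x0,y0]+.5)*k).astype(int)
        cv2.circle(im,tuple(int(i) for i in c),3,(0,0,255),1)
    cv2.imwrite("pics/"+name+".png",im)
E
python3 - <<'E'
from h import *
f=grab_frame("top");crop(f,220,170,340,270,6,"t1")
g=grab_frame("scene");crop(g,200,180,360,310,5,"s1")
E
```

```text
(no output)
```

View pics/t1.png

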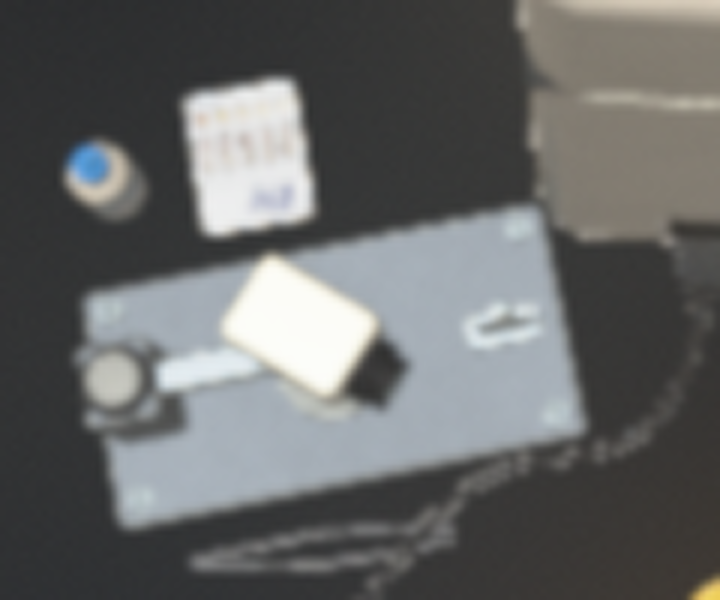

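View pics/s1.png

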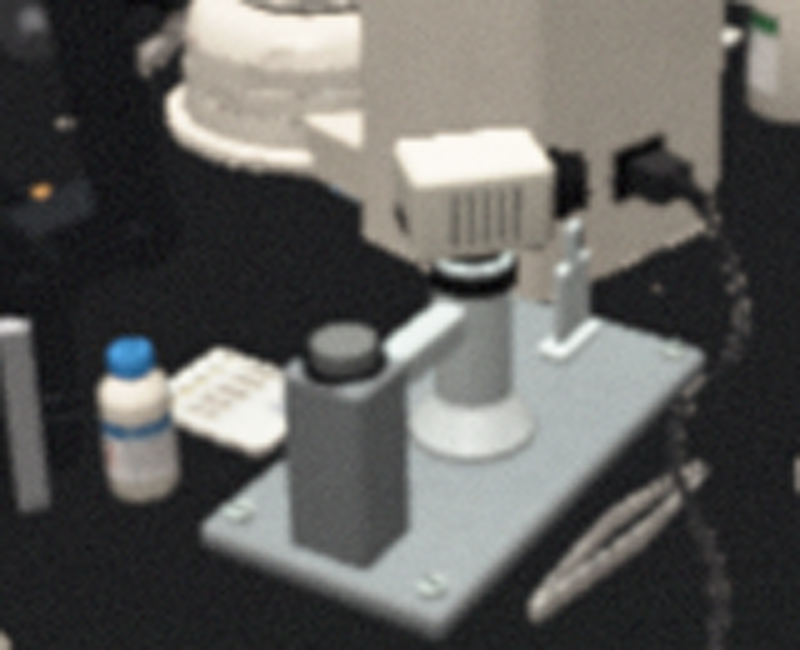

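In the top crop the foot corners are (85,297), (545,205), (587,430) and (122,527). The camera-top corners are (270,254), (222,327), (333,398) and (380,322), with the lens at (385,370). Next I compute the poses.

```bash
python3 - <<'E'
from h import *
f=grab_frame("top")
U=lambda c,z: unproj(f,220+(c[0]+.5)/6-.5,170+(c[1]+.5)/6-.5,z)[:2]
F=np.array([U(c,.012) for c in [(85,297),(545,205),(587,430),(122,527)]])
C=np.array([U(c,.138) for c in [(270,254),(222,327),(333,398),(380,322)]])
print("foot",F,F.mean(0)); print([np.linalg.norm(F[i]-F[i-1]) for i in range(4)])
py=(F[0]+F[3]-F[1]-F[2]);py/=np.linalg.norm(py);print("stand +y",py,np.degrees(np.arctan2(py[1],py[0])))
print("cam",C.mean(0),[np.linalg.norm(C[i]-C[i-1]) for i in range(4)])
cy=-(C[2]+C[3]-C[0]-C[1]);cy/=np.linalg.norm(cy);print(cy,np.degrees(np.arctan2(cy[1],cy[0])))
b=U((115,378),.0975);fin=U((503,325),.07);o=F.mean(0);print("button",b,o+.085*py,"fin",fin,o-.081*py)
for n,c,z in [("plate",(250,158),.005),("drop",(90,163),.066),("instr corner",(590,240),0),("inst cornerL",(545,200),0)]:print(n,U(c,z))
np.savez("pose.npz",o=o,py=py)
g=grab_frame("scene")
P=[np.r_[x,.012] for x in F]+[np.r_[o+.085*py,.0975],np.r_[o-.081*py,.072],np.r_[o,.138]]
crop(g,200,180,360,310,5,"s2",P);crop(f,220,170,340,270,6,"t2",P)
E
```

```text
foot [[0.4901731  0.33709477]
 [0.54808464 0.12928037]
 [0.44538705 0.10222487]
 [0.38694266 0.30856952]] [0.46764686 0.21929238]
[np.float64(0.10709907827854155), np.float64(0.21573263395407158), np.float64(0.10620168045981931), np.float64(0.21446179588649625)]
stand +y [-0.27047351  0.96272742] 105.69244511728579
cam [0.46756602 0.21948207] [np.float64(0.05370444309975111), np.float64(0.035575274949466835), np.float64(0.054400667798013044), np.float64(0.03620486453608306)]
[0.46846787 0.88348053] 62.06511145837387
button [0.44489646 0.30134761] [0.44465661 0.30112421] fin [0.48276803 0.14101877] [0.48955522 0.14131146]
plate [0.56198708 0.26908518]
drop [0.54257912 0.32954799]
instr corner [0.53521991 0.10753457]
inst cornerL [0.55272225 0.12997174]
```

View pics/s2.png

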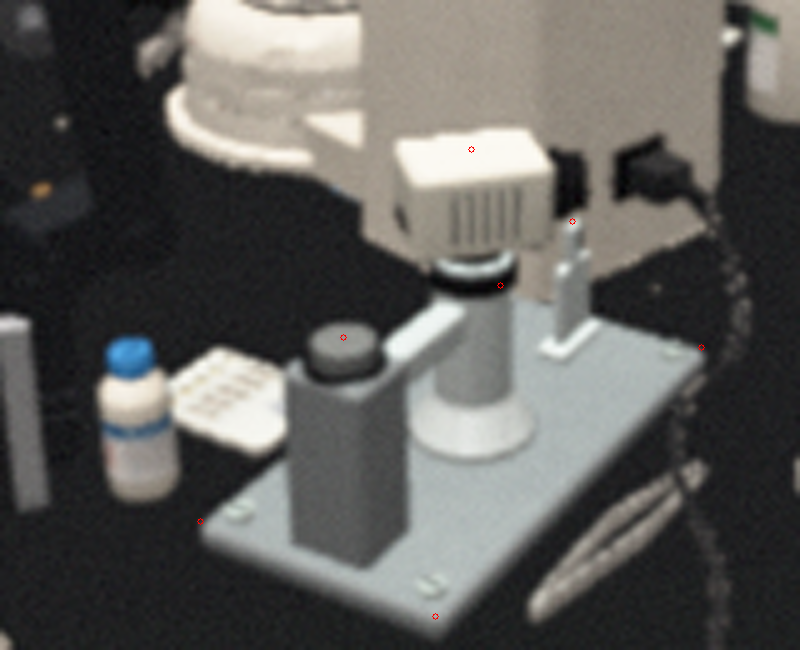

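View pics/t2.png

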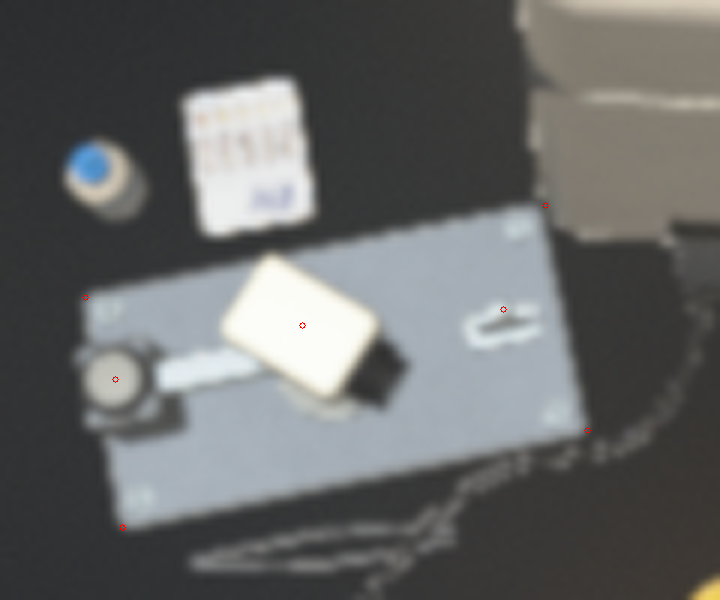

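The fit agrees in both views: mast at (0.468, 0.219), stand +y at 105.7°, camera +y at 62.1°. That puts the swivel at about -43.6°. Now I work out the tool axes and the first move.

```bash
cat >> h.py <<'E'
from scipy.spatial.transform import Rotation as Rn
def tool():
    s=state();q=s["tool_rot"];R=Rn.from_quat([q[1],q[2],q[3],q[0]]).as_matrix();return s,R
def plan(x,y,z,jaw_deg):
    s,R=tool();d=np.array([x,y,z])-s["tool_pos"]
    az=np.degrees(np.arctan2(R[1,2],R[0,2]))
    t=(az-jaw_deg+90)%180-90   # twist about tool y(down) needed
    print("t",round(s["time"],2),"tcp",s["tool_pos"].round(4),"jaw az",round(az,2),"tooly",R[:,1].round(3),"shift cm (xyz tool)",(R.T@d*100).round(2),"twist",round(t,2),"j",s["joint_pos"].round(3),"F",s["contact_force"].round(2),"w",round(s["gripper_width"],3))
E
python3 - <<'E'
from h import *
plan(.4677,.2194,.2,-27.94)
E
```

```text
t 0.35 tcp [0.2626 0.567  0.231 ] jaw az 65.15 tooly [-0. -0. -1.] shift cm (xyz tool) [ 33.22   3.11 -22.92] twist -86.91 j [ 1.018  0.053  1.613  0.     1.476 -0.119] F [ 0.37 -0.37 -0.27] w 0.998
```

```bash
python3 -m crank '[[[1,4.2,0,-2.9,0],[1,4.2,0,-2.9,0],[1,4.2,0,-2.9,0],[1,4.2,0,-2.9,0],[1,4.2,0,-2.9,0],[1,4.2,0,-2.9,0],[1,4.2,0,-2.9,0],[1,3.8,0,-2.6,0]]]'; python3 -m crank '[[[1,0,0,0,10.3],[1,0,0,0,10.3],[1,0,0,0,10.3],[1,0,0,0,10.3],[1,0,0,0,10.3],[1,0,0,0,10.3],[1,0,0,0,10.3],[1,0,0,0,10.3]]]';python3 -m crank '[[[1,0,0,0,10.3],[1,0,0,0,0]]]';  python3 - <<'E'
from h import *
plan(.4677,.2194,.104,-27.94)
f=grab_frame("wrist");crop(f,0,0,640,400,1.25,"w3")
g=grab_frame("scene");crop(g,0,0,640,400,1.25,"s3")
E
```

```text
time: 1.35
tool_pos: [0.4684, 0.2182, 0.2315]
tool_rot: [0.691, -0.69, 0.152, -0.153]
contact_force: [0.8, -0.3, 0.2]
gripper_width: 0.998
time: 2.35
tool_pos: [0.4676, 0.2198, 0.2313]
tool_rot: [0.418, -0.418, 0.571, -0.571]
contact_force: [-0.0, -0.4, -0.1]
gripper_width: 1.002
time: 2.6
tool_pos: [0.4677, 0.2198, 0.2314]
tool_rot: [0.367, -0.367, 0.604, -0.604]
contact_force: [-0.4, 0.5, 0.3]
gripper_width: 1.001
t 2.6 tcp [0.4677 0.2198 0.2314] jaw az -27.43 tooly [ 0.  0. -1.] shift cm (xyz tool) [ 0.03 12.74  0.02] twist 0.51 j [ 0.295 -0.21   1.861  0.     1.491  0.774] F [-0.43  0.51  0.3 ] w 1.001
```

View pics/w3.png

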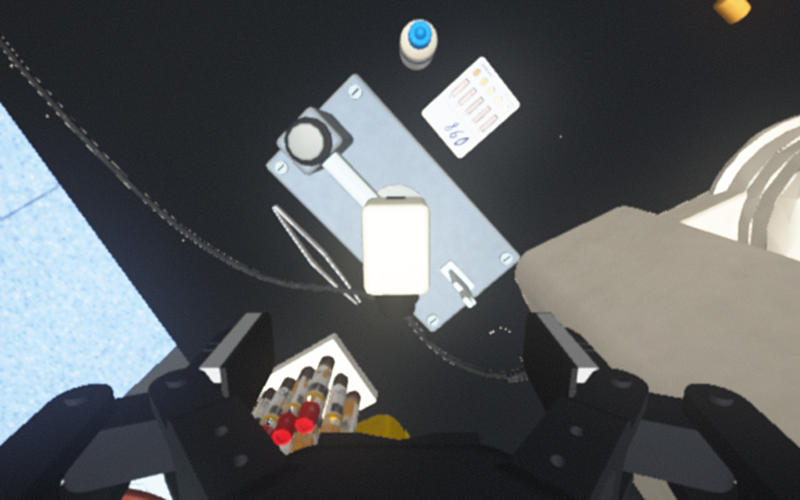

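View pics/s3.png

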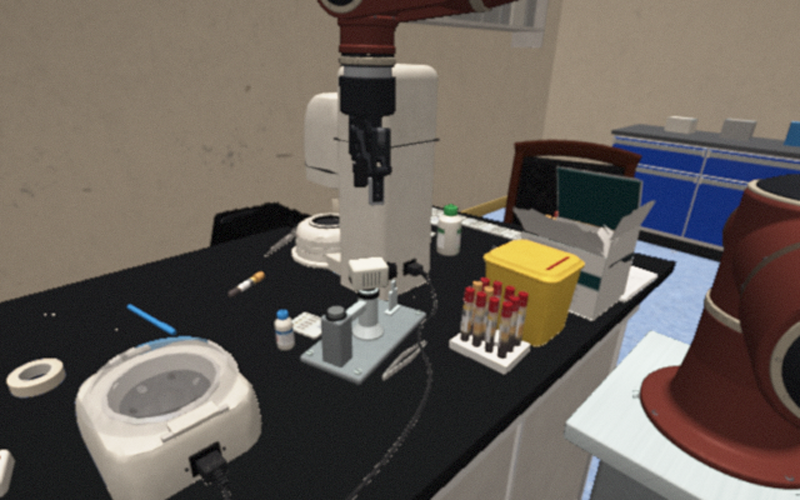

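The wrist view shows the camera box at about (396,247), square to the jaws and centred between them. Now I descend and close.

```bash
python3 -m crank '[[[1,0,4,0,0.5],[1,0,4,0,0],[1,0,3,0,0],[1,0,2,0,0],[-1,0,0,0,0],[-1,0,0,0,0],[-1,0,0,0,0],[-1,0,0,0,0]]]'; python3 -m crank '[[[-1,0,0,0,0],[-1,0,0,0,0]]]'; python3 - <<'E'
from h import *
plan(.4677,.2194,.101,15.69)
f=grab_frame("wrist");crop(f,0,0,640,400,1.25,"w4")
g=grab_frame("scene");crop(g,200,80,360,310,3,"s4")
E
```

```text
time: 3.7
tool_pos: [0.4677, 0.2207, 0.1032]
tool_rot: [0.364, -0.364, 0.607, -0.606]
contact_force: [-5.7, 1.6, 3.4]
gripper_width: 0.462
time: 3.95
tool_pos: [0.4676, 0.2207, 0.1032]
tool_rot: [0.364, -0.364, 0.607, -0.606]
contact_force: [-4.7, 2.5, 3.8]
gripper_width: 0.459
t 3.95 tcp [0.4676 0.2207 0.1032] jaw az -28.02 tooly [-0.     0.002 -1.   ] shift cm (xyz tool) [0.12 0.22 0.07] twist -43.71 j [ 0.296 -0.091  1.977  0.002  1.255  0.784] F [-4.74  2.46  3.83] w 0.459
```

View pics/w4.png

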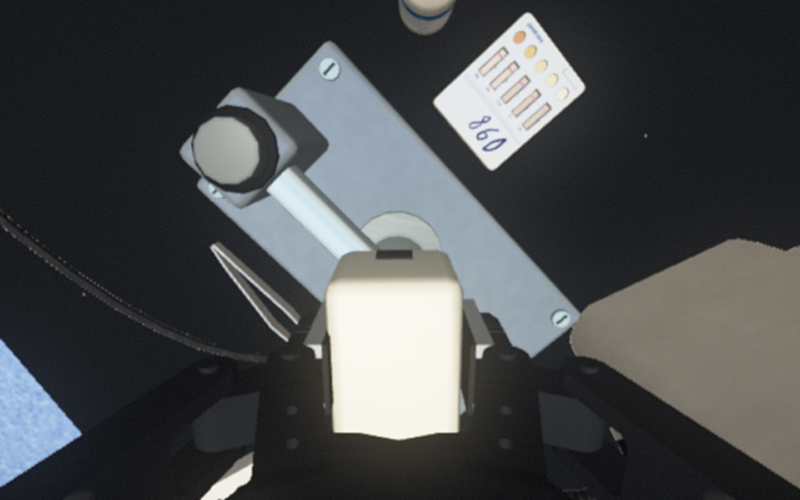

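View pics/s4.png

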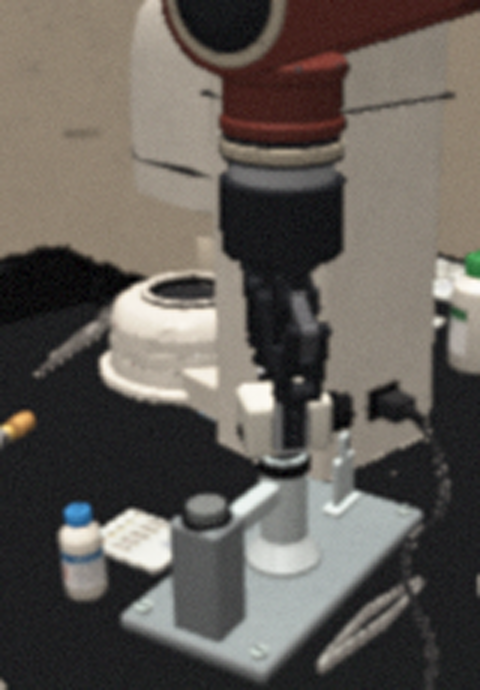

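The camera is held at about 39 mm opening, with the pads on its ribbed sides. Now I turn it -43.7° in tool twist, which is anticlockwise.

```bash
python3 -m crank '[[[-1,0,0,0,-7.3],[-1,0,0,0,-7.3],[-1,0,0,0,-7.3],[-1,0,0,0,-7.3],[-1,0,0,0,-7.3],[-1,0,0,0,-7.3],[-1,0,0,0,0],[-1,0,0,0,0]]]'; python3 - <<'E'
from h import *
plan(.4677,.2194,.101,15.69)
f=grab_frame("wrist");crop(f,0,0,640,400,1.25,"w5")
E
```

```text
time: 5.05
tool_pos: [0.4675, 0.221, 0.1032]
tool_rot: [0.565, -0.563, 0.427, -0.426]
contact_force: [-5.1, 2.3, 3.3]
gripper_width: 0.463
t 5.05 tcp [0.4675 0.221  0.1032] jaw az 15.79 tooly [-0.     0.003 -1.   ] shift cm (xyz tool) [ 0.16  0.22 -0.02] twist 0.1 j [ 0.296 -0.091  1.977  0.003  1.255  0.02 ] F [-5.13  2.26  3.33] w 0.463
```

View pics/w5.png

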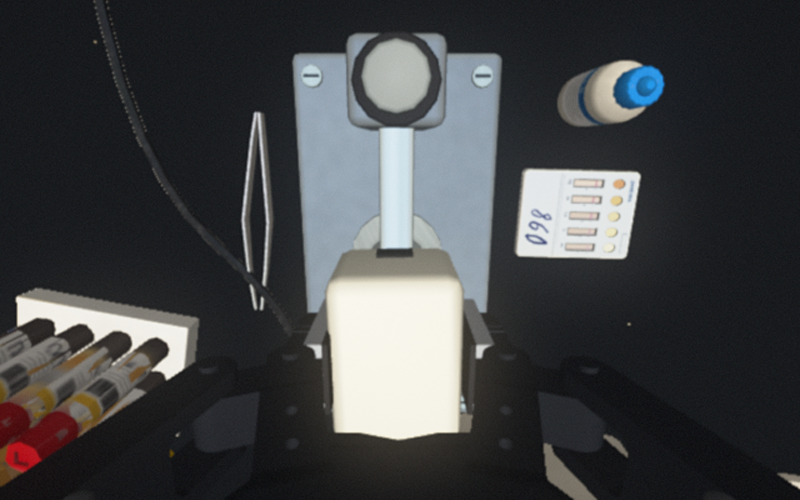

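The camera is square to the bar: box centre line at x≈396, bar at 396, button at (396,77). I'll let go, rise and shut the fingers.

```bash
python3 -m crank '[[[1,0,0,0,0],[1,0,0,0,0],[1,0,0,0,0],[1,0,0,0,0],[1,0,-4,0,0],[1,0,-4,0,0],[-1,0,0,0,0],[-1,0,0,0,0]]]'; python3 - <<'E'
from h import *
plan(.4447,.3012,.11,15.69)
f=grab_frame("top");crop(f,220,170,340,270,6,"t6")
f=grab_frame("wrist");crop(f,0,0,640,400,1.25,"w6")
E
```

```text
time: 6.1
tool_pos: [0.4674, 0.2196, 0.1808]
tool_rot: [-0.564, 0.564, -0.427, 0.427]
contact_force: [-0.9, -0.2, -0.6]
gripper_width: 0.607
t 6.1 tcp [0.4674 0.2196 0.1808] jaw az 15.74 tooly [-0.001 -0.    -1.   ] shift cm (xyz tool) [-8.47  7.08  0.03] twist 0.05 j [ 0.295 -0.173  1.915 -0.     1.401  0.02 ] F [-0.93 -0.22 -0.57] w 0.607
```

View pics/w6.png

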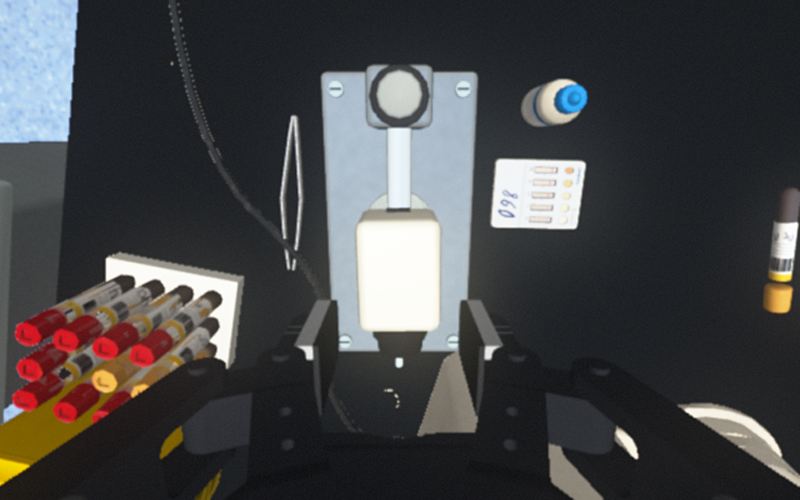

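The camera stays square, with the lens over the fin at (399,360). Next I go above the button with the fingers shut.

```bash
python3 -m crank '[[[-1,-4.25,0,0,0],[-1,-4.25,0,0,0],[-1,0,0,0,0],[-1,0,3.5,0,0],[-1,0,3,0,0],[-1,0,0,0,0],[-1,0,0,0,0]]]'; python3 - <<'E'
from h import *
plan(.4447,.3012,.09,15.69)
f=grab_frame("wrist");crop(f,0,0,640,400,1.25,"w7")
g=grab_frame("scene");crop(g,200,80,360,310,3,"s7")
E
```

```text
time: 7.08
tool_pos: [0.4451, 0.3012, 0.117]
tool_rot: [0.564, -0.564, 0.427, -0.427]
contact_force: [-0.1, 0.4, 0.6]
gripper_width: -0.004
t 7.08 tcp [0.4451 0.3012 0.117 ] jaw az 15.71 tooly [ 0.001  0.    -1.   ] shift cm (xyz tool) [-0.01  2.7  -0.05] twist 0.02 j [ 0.457 -0.057  1.92  -0.     1.278  0.182] F [-0.1   0.45  0.64] w -0.004
```

View pics/w7.png

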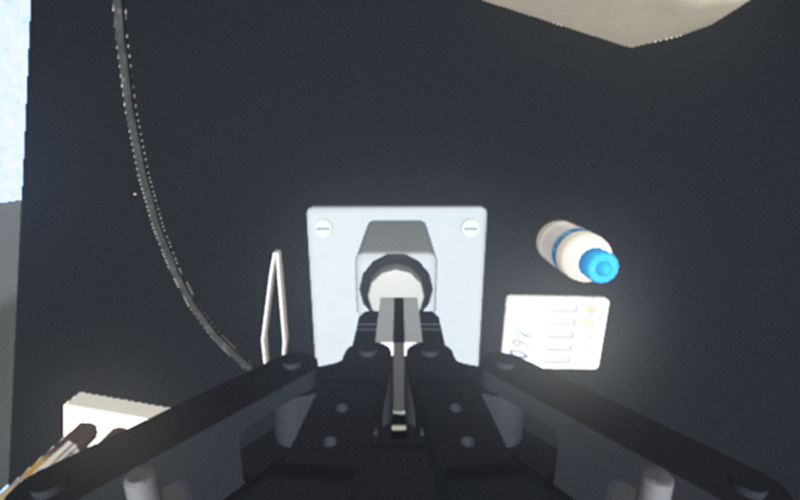

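View pics/s7.png

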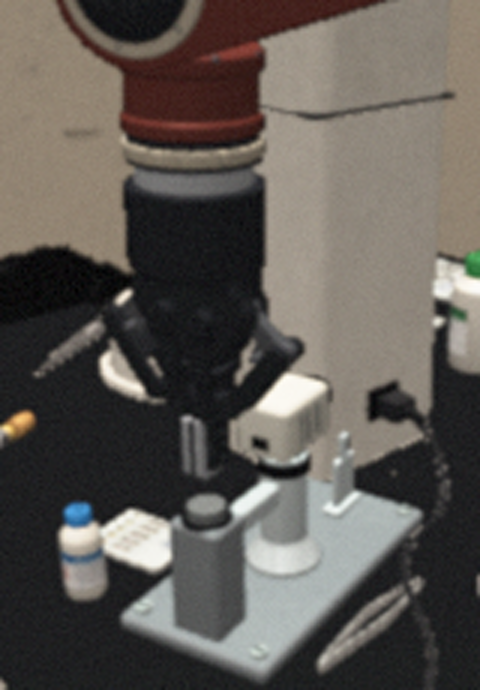

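The shut fingers are over the button: tips at about (399,320) in the wrist view, button at (396,285). Next I press, watching the force.

```bash
python3 -m crank '[[[-1,0,1,0.05,0],[-1,0,0.8,0,0],[-1,0,0.3,0,0],[-1,0,0.3,0,0],[-1,0,0,0,0]]]'; python3 - <<'E'
from h import *
plan(.4447,.3012,.09,15.69)
g=grab_frame("scene");crop(g,200,80,360,310,3,"s8")
E
```

```text
time: 7.8
tool_pos: [0.445, 0.3016, 0.0924]
tool_rot: [-0.564, 0.564, -0.427, 0.427]
contact_force: [-2.2, -1.6, 3.4]
gripper_width: 0.005
t 7.8 tcp [0.445  0.3016 0.0924] jaw az 15.75 tooly [-0.001 -0.    -1.   ] shift cm (xyz tool) [ 0.03  0.24 -0.04] twist 0.06 j [ 0.457 -0.026  1.935 -0.     1.234  0.182] F [-2.17 -1.63  3.37] w 0.005
```

View pics/s8.png

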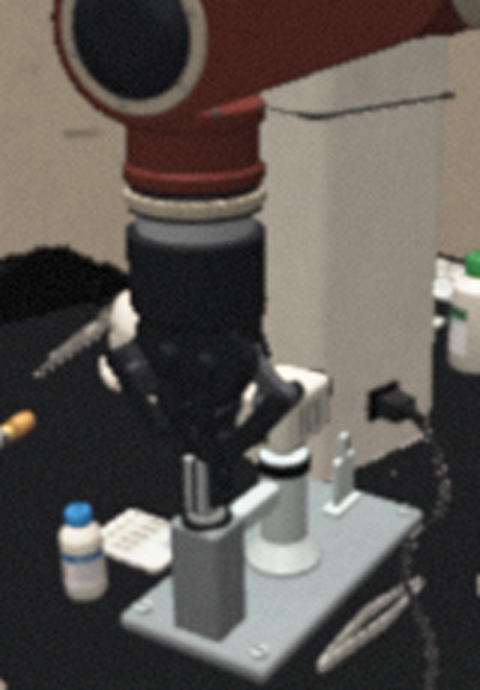

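The force is 3.4 N, so the button is only partly down and the mast has not sprung. I'll press about 3 mm further.

```bash
python3 -m crank '[[[-1,0,0.15,0,0],[-1,0,0.15,0,0],[-1,0,0,0,0]]]'; python3 - <<'E'
from h import *
plan(.4447,.3012,.09,15.69)
g=grab_frame("scene");crop(g,200,80,360,310,3,"s9")
E
```

```text
time: 8.22
tool_pos: [0.4452, 0.3017, 0.0896]
tool_rot: [0.564, -0.564, 0.427, -0.427]
contact_force: [-2.0, -1.7, 5.0]
gripper_width: -0.001
t 8.22 tcp [0.4452 0.3017 0.0896] jaw az 15.74 tooly [ 0.  0. -1.] shift cm (xyz tool) [ 0.04 -0.04 -0.06] twist 0.05 j [ 0.457 -0.022  1.936  0.     1.228  0.182] F [-2.02 -1.71  4.96] w -0.001
```

View pics/s9.png

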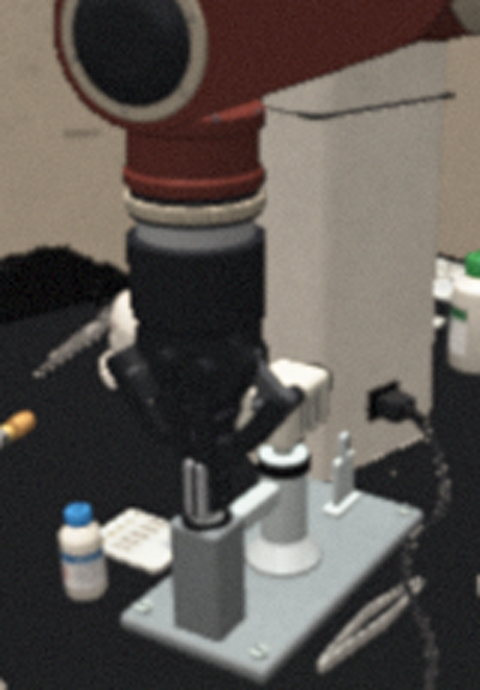

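The thin rod now shows below the camera, so the mast has sprung. I'll retreat upward and measure how far.

```bash
python3 -m crank '[[[-1,0,-1,0,0],[-1,0,-4,0,0],[-1,0,-5,0,0],[1,0,-4,0,0],[1,0,0,0,0],[1,0,0,0,0],[1,0,0,0,0]]]'; python3 - <<'E'
from h import *
plan(.4677,.2196,.231,15.69)
g=grab_frame("scene");o=[.4677,.2194]
crop(g,240,160,340,310,5,"s10",[o+[h] for h in (.100,.112,.118,.138,.150,.156)])
f=grab_frame("wrist");crop(f,0,0,640,400,1.25,"w10",[o+[.15]])
E
```

```text
time: 9.15
tool_pos: [0.4442, 0.3013, 0.2273]
tool_rot: [-0.563, 0.565, -0.427, 0.426]
contact_force: [-0.2, -0.3, 0.7]
gripper_width: 0.844
t 9.15 tcp [0.4442 0.3013 0.2273] jaw az 15.75 tooly [-0.003 -0.001 -1.   ] shift cm (xyz tool) [ 8.5  -0.37  0.04] twist 0.06 j [ 0.457 -0.155  1.82   0.     1.48   0.182] F [-0.22 -0.27  0.65] w 0.844
```

View pics/s10.png

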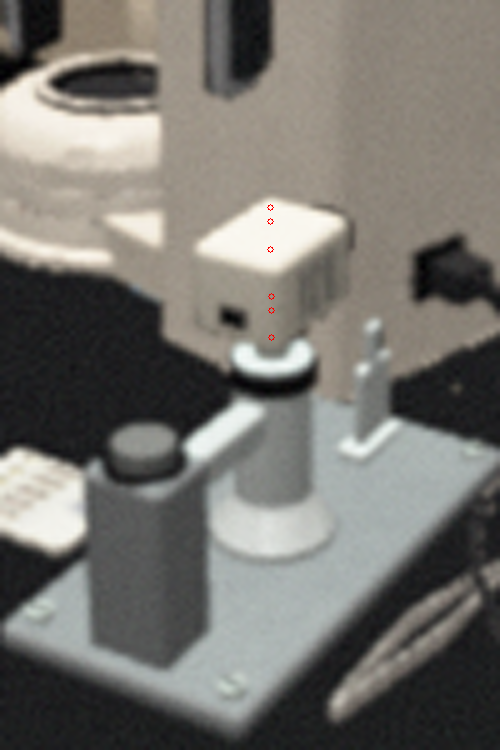

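View pics/w10.png

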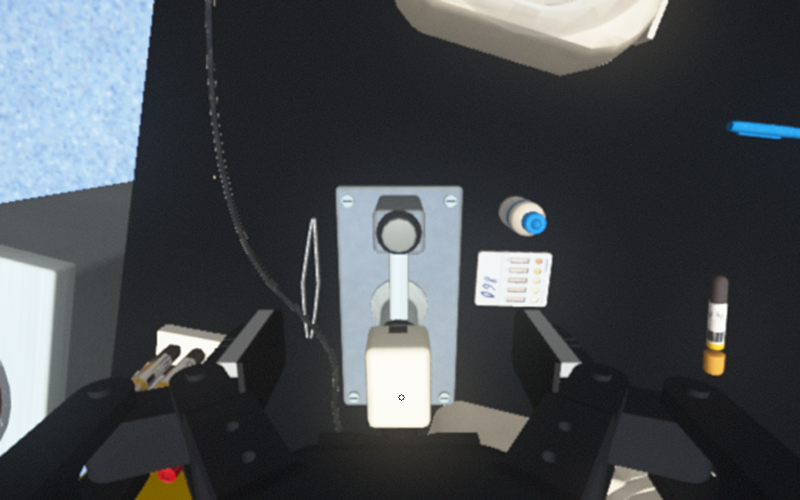

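The mast is free: the camera top sits about 8–10 mm higher and the rod is visible at (270,340). The camera is still square. I'll regrasp it now.

```bash
python3 -m crank '[[[1,4.25,0,0,0],[1,4.25,0,0,0],[1,0,0,0,0],[1,0,4,0,0],[1,0,4,0,0],[1,0,3.4,0,0],[1,0,0,0,0],[-1,0,0,0,0]]]';python3 -m crank '[[[-1,0,0,0,0],[-1,0,0,0,0],[-1,0,0,0,0],[-1,0,0,0,0]]]'; python3 - <<'E'
from h import *
plan(.4677,.2194,.231,15.69)
g=grab_frame("scene");crop(g,240,160,340,310,5,"s11")
E
```

```text
time: 10.25
tool_pos: [0.4687, 0.2206, 0.1165]
tool_rot: [0.564, -0.563, 0.426, -0.427]
contact_force: [-0.1, 0.6, -0.2]
gripper_width: 0.814
time: 10.75
tool_pos: [0.468, 0.22, 0.1155]
tool_rot: [0.564, -0.564, 0.427, -0.427]
contact_force: [-3.3, 1.0, 1.0]
gripper_width: 0.453
t 10.75 tcp [0.468  0.22   0.1155] jaw az 15.74 tooly [-0.  0. -1.] shift cm (xyz tool) [  0.04 -11.55  -0.05] twist 0.05 j [ 0.295 -0.105  1.968  0.     1.279  0.02 ] F [-3.26  1.01  0.96] w 0.453
```

View pics/s11.png

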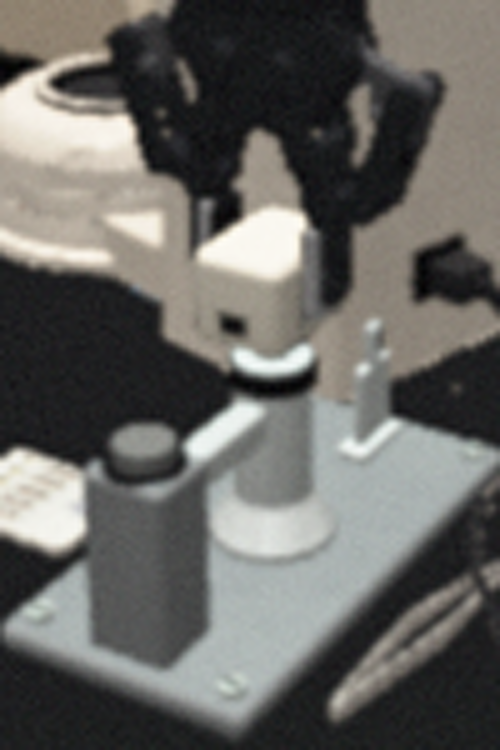

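The camera is gripped at 0.453 opening, with the mast pushed down a few mm as the pads closed. I start the pull in small steps.

```bash
python3 -m crank '[[[-1,0,-0.8,0,0],[-1,0,-0.8,0,0],[-1,0,-0.8,0,0],[-1,0,-0.8,0,0],[-1,0,-0.8,0,0],[-1,0,-0.8,0,0],[-1,0,0,0,0]]]'; python3 -m crank '[[[-1,0,-0.5,0,0],[-1,0,-0.5,0,0],[-1,0,-0.5,0,0],[-1,0,0,0,0]]]'; python3 - <<'E'
from h import *
plan(.4677,.2194,.231,15.69)
g=grab_frame("scene");crop(g,240,130,340,280,5,"s12",[[.4677,.2194,z] for z in (.100,.147)])
E
```

```text
time: 11.68
tool_pos: [0.4681, 0.2199, 0.1636]
tool_rot: [0.564, -0.564, 0.427, -0.427]
contact_force: [-2.4, 1.0, -2.9]
gripper_width: 0.458
time: 12.18
tool_pos: [0.468, 0.2198, 0.1785]
tool_rot: [-0.564, 0.564, -0.427, 0.427]
contact_force: [-2.7, 0.4, -5.7]
gripper_width: 0.461
t 12.18 tcp [0.468  0.2198 0.1785] jaw az 15.74 tooly [-0. -0. -1.] shift cm (xyz tool) [ 0.03 -5.25 -0.05] twist 0.05 j [ 0.295 -0.17   1.915  0.     1.396  0.02 ] F [-2.65  0.39 -5.68] w 0.461
```

View pics/s12.png

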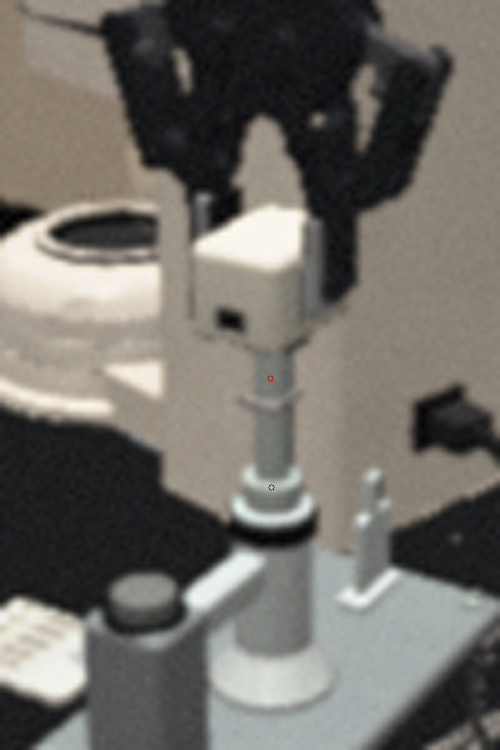

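The pull is 5.7 N and the thicker section is showing at (272,485), so the first stop is passed. I continue towards the second stop.

```bash
python3 -m crank '[[[-1,0,-0.6,0,0],[-1,0,-0.6,0,0],[-1,0,-0.6,0,0],[-1,0,-0.6,0,0],[-1,0,-0.6,0,0],[-1,0,-0.2,0,0],[-1,0,0,0,0]]]'; python3 -m crank '[[[-1,0,-0.2,0,0],[-1,0,0,0,0]]]'; python3 -m crank '[[[-1,0,-0.2,0,0],[-1,0,0,0,0]]]'; python3 - <<'E'
from h import *
plan(.4677,.2194,.231,15.69)
g=grab_frame("scene");crop(g,240,100,340,250,5,"s13",[[.4677,.2194,z] for z in (.142,.205,.243)])
E
```

```text
time: 13.1
tool_pos: [0.4681, 0.2199, 0.2103]
tool_rot: [-0.564, 0.564, -0.427, 0.427]
contact_force: [-2.6, 1.1, -8.2]
gripper_width: 0.459
time: 13.35
tool_pos: [0.4681, 0.2199, 0.2123]
tool_rot: [-0.564, 0.564, -0.427, 0.427]
contact_force: [-1.3, 0.5, -7.1]
gripper_width: 0.461
time: 13.6
tool_pos: [0.4681, 0.2199, 0.2142]
tool_rot: [-0.564, 0.564, -0.427, 0.427]
contact_force: [-2.0, 0.2, -9.3]
gripper_width: 0.458
t 13.6 tcp [0.4681 0.2199 0.2142] jaw az 15.74 tooly [-0. -0. -1.] shift cm (xyz tool) [ 0.03 -1.68 -0.05] twist 0.05 j [ 0.295 -0.198  1.879 -0.     1.461  0.02 ] F [-1.96  0.16 -9.25] w 0.458
```

View pics/s13.png

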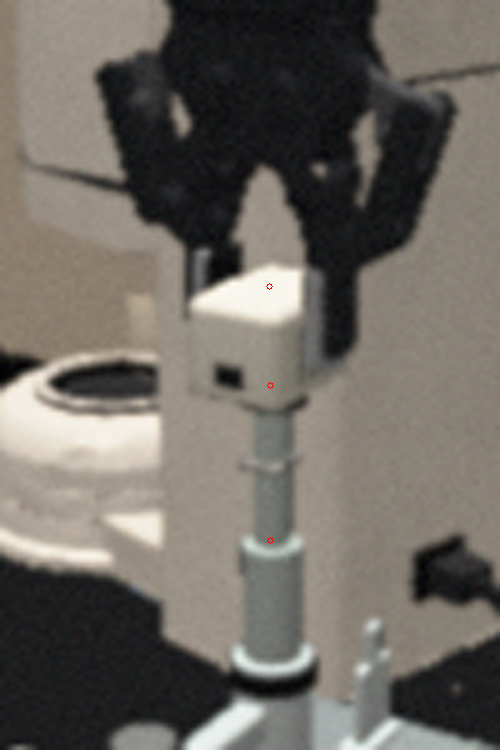

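The outer section is nearly out and the force is 7–9 N. I pull the last few mm in 1–2 mm steps until the force jumps.

```bash
for i in 1; do python3 -m crank '[[[-1,0,-0.15,0,0],[-1,0,0,0,0]]]'; done; python3 -m crank '[[[-1,0,-0.1,0,0],[-1,0,0,0,0]]]'
```

```text
time: 13.9
tool_pos: [0.4678, 0.2198, 0.2143]
tool_rot: [-0.563, 0.564, -0.427, 0.427]
contact_force: [0.3, 1.0, -16.5]
gripper_width: 0.453
time: 14.15
tool_pos: [0.4675, 0.2197, 0.2145]
tool_rot: [-0.563, 0.564, -0.427, 0.426]
contact_force: [2.1, 2.0, -26.0]
gripper_width: 0.458
```

At the stop: the TCP is blocked at 0.2145 and the force jumps to 26 N. I ease off about 1 mm and verify.

```bash
python3 -m crank '[[[-1,0,0.12,0,0],[-1,0,0,0,0],[-1,0,0,0,0],[-1,0,0,0,0]]]'; python3 - <<'E'
from h import *
plan(.4677,.2194,.231,15.69)
g=grab_frame("scene");crop(g,240,100,340,250,5,"s14",[[.4677,.2194,z] for z in (.142,.205,.243)])
f=grab_frame("wrist");crop(f,0,0,640,400,1.25,"w14")
f=grab_frame("top");crop(f,220,170,340,270,6,"t14")
E
```

```text
time: 14.65
tool_pos: [0.4676, 0.2197, 0.2145]
tool_rot: [-0.563, 0.564, -0.427, 0.426]
contact_force: [2.0, 1.8, -25.1]
gripper_width: 0.455
t 14.65 tcp [0.4676 0.2197 0.2145] jaw az 15.75 tooly [-0.002 -0.001 -1.   ] shift cm (xyz tool) [ 0.03 -1.65 -0.  ] twist 0.06 j [ 0.295 -0.198  1.879 -0.     1.462  0.02 ] F [  1.99   1.82 -25.15] w 0.455
```

View pics/s14.png

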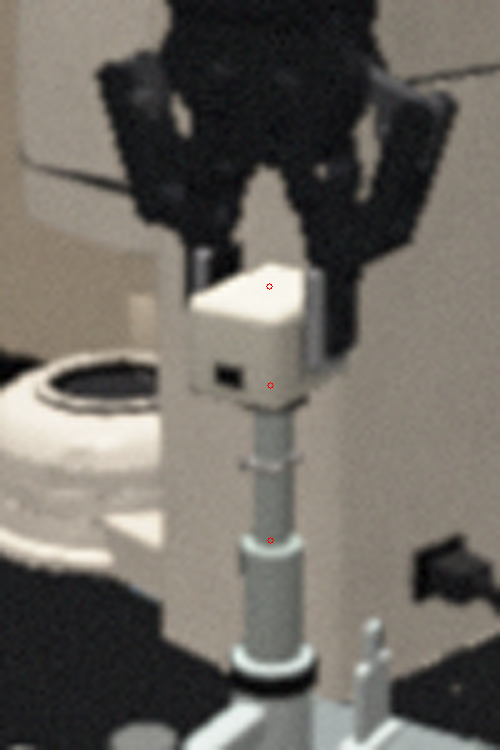

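View pics/w14.png

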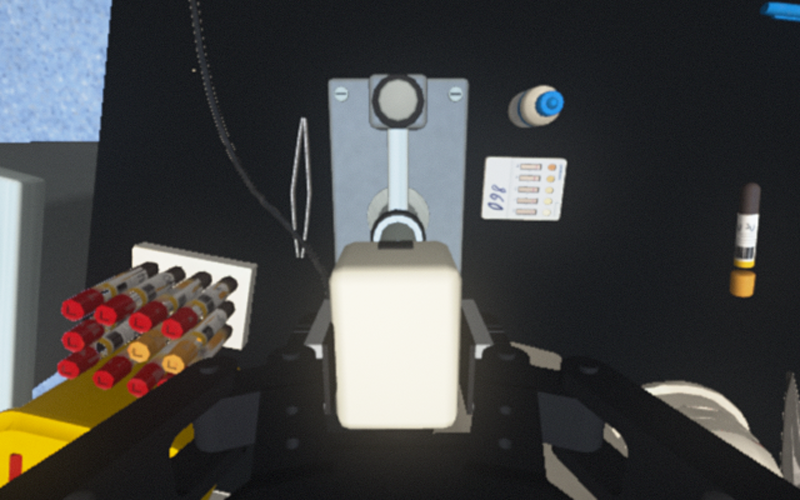

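```bash
python3 -c "
from h import *
s=state();print(s['time'],s['tool_pos'],s['contact_force'],s['gripper_width'])"
```

```text
14.8 [0.4676372  0.21971287 0.21447328] [  2.17354233   1.7871715  -25.85369556] 0.46338341088648255
```

Still steady at 25 N with the lens square. I ease a little more so the grip isn't overloaded.

```bash
python3 -m crank '[[[-1,0,0.1,0,0],[-1,0,0,0,0],[-1,0,0,0,0],[-1,0,0,0,0]]]'
```

```text
time: 15.3
tool_pos: [0.4679, 0.2198, 0.2144]
tool_rot: [-0.564, 0.564, -0.427, 0.427]
contact_force: [-0.0, 2.7, -22.3]
gripper_width: 0.458
```

```bash
python3 -m crank '[[[-1,0,0.05,0,0],[-1,0,0,0,0],[-1,0,0,0,0],[-1,0,0,0,0],[-1,0,0,0,0],[-1,0,0,0,0]]]'; python3 - <<'E'
from h import *
plan(.4677,.2194,.231,15.69)
g=grab_frame("scene");f=grab_frame("top")
crop(g,240,100,340,250,5,"s15",[[.4677,.2194,z] for z in (.142,.205,.243)])
crop(f,180,40,540,300,2,"t15")
E
```

```text
time: 16.05
tool_pos: [0.4681, 0.2199, 0.2143]
tool_rot: [-0.564, 0.564, -0.427, 0.427]
contact_force: [-2.1, 1.0, -18.4]
gripper_width: 0.457
t 16.05 tcp [0.4681 0.2199 0.2143] jaw az 15.75 tooly [-0. -0. -1.] shift cm (xyz tool) [ 0.04 -1.67 -0.05] twist 0.06 j [ 0.295 -0.198  1.879  0.     1.461  0.02 ] F [ -2.07   0.97 -18.43] w 0.457
```

View pics/s15.png

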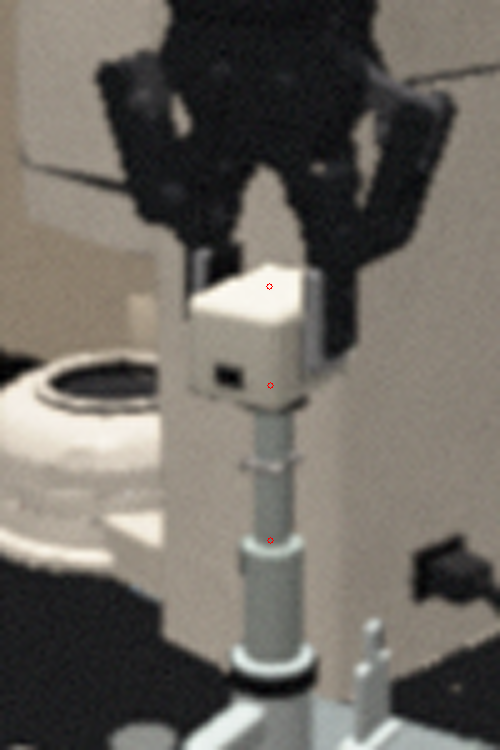

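View pics/t15.png

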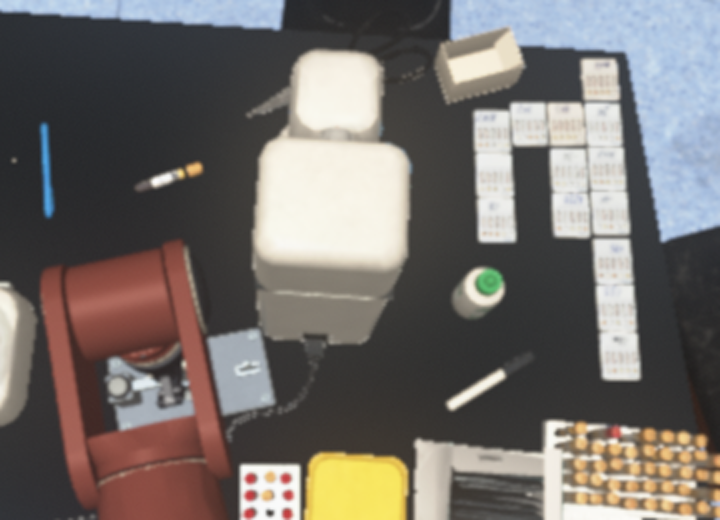

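Both mast sections are at their stops: the outer section's top ring is at the predicted (271,540), and the camera top at the predicted (269,287). The steady pull is 18 N, above the roughly 8 N spring force. The bystanders in view are unmoved. I hand it in.

```bash
python3 -c "
from plant import *
print(job_done())
s=state();print(s['time'],s['tool_pos'],s['contact_force'],s['gripper_width'])"
```

```text
the job is handed in; nothing more can be done
None
the job is handed in; nothing more can be done
```

I turned the camera about 44° so the lens faces the sight fin, then pressed the release button with the shut fingers until the mast sprang free. I regripped the camera, pulled it straight up past the first stop to the second, and handed in at about 16 s while holding it there.

**Last checks:**
- **Height:** the TCP was blocked at z = 0.2145 m, with the force jumping from about 9 N to 26 N. I eased the pull to about 18 N. In the scene picture the outer section and camera top sit at the heights expected at full draw, which puts the camera's centre at about 0.224 m.
- **Lens direction:** the jaws read 15.75° against the stand's 15.7°, and the wrist picture shows the camera square to the stand.
- **Grip:** the gripper opening was steady at 0.46, with no sign of slipping.
- **Bystanders:** the test plate, dropper and tweezers look undisturbed in the last wrist picture, and the wash bottle and marker look unmoved in the last top picture. I judged this by eye, not by measuring.

**Less certain points:**
- **Spring-up:** the pictures suggest the mast rose only about 7–10 mm, slightly under the stated 10–20 mm.
- **Regrasp:** closing the fingers pushed the mast back down a few mm before the pull.
- **Pull force:** the first 1.2 mm of easing at the stop barely changed the force, so I repeated it twice.

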